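# Strip the spindle bar

## Task

Slide the brass stop collar off the free end of the horizontal bar on the green stand and put it in the small black parts tray lying in front of the robot, to the right of the stand. Then slide the blue spacer off the same bar and put it in the tray as well, and let go.

Things in the scene. Friction and masses are not known exactly. Their poses are not given: they have to be found in the camera images.
- bar_tip (a point): Centre of the free, plain end of the horizontal steel bar on the fixed green stand: 12 mm thick, axis 130 mm above the worktop. The bar runs 165 mm from the post to this point along -y of this frame; slide parts off along -y. The post (30 x 26 mm) rises 14 mm above the bar's axis; base plate 110 x 90 x 10 mm.
- collar_mid (a point): Stop collar: a brass block, the outer one on the bar, 0.12 kg. 36 mm wide (x, across the bar; flat sides to grip), 20 mm thick (y, along the bar), 46 mm tall (z). This point is its centre, half-way up. A round bore 22 mm wide through it along y, its centre 6 mm above this point, hangs on the bar, free to slide. On top a thumbscrew (loosened), 14 mm wide, 9 mm high.
- spacer_mid (a point): Spacer: a blue plastic block, 0.07 kg, on the bar behind the collar with a gap of about 28 to 42 mm between their faces. 36 mm wide (x, across the bar; flat sides to grip), 20 mm thick (y, along the bar), 46 mm tall (z). This point is its centre, half-way up. A round bore 22 mm wide through it along y, its centre 6 mm above this point, hangs on the bar, free to slide. 
- tray: Loose shallow black tray, 88 (x) by 128 mm (y), 0.2 kg; walls 3 mm thick, 16 mm high, floor 2 mm thick. Origin: centre of the underside, z up. A cross wall 13 mm high at y = -26 mm leaves a large bay, y -25 to 61 mm and x -41 to 41 mm, where both blocks fit standing side by side, e.g. at y = 40 and y = -3 mm.
Things that resemble listed ones, but are neither listed nor needed, are in the scene too. Of the things shaped like the part that bears collar_mid, the brass one is meant. There is more than one size of the part that bears spacer_mid; the job needs the larger.

How it is judged:
By the outcome, as a careful person would: the job done as asked, in the order asked, and still so for the second after the job is handed in, with the robot touching nothing.
It also fails if it takes over 51 s, if anything falls off the work surface, if the arm or the gripper's body presses on something with over 40 N, if the wrist force passes 120 N, or if a joint passes its speed limit or range.

## Robot

A 6-joint arm with a two-finger parallel gripper is mounted at the origin on a cart in front of the work surface, level with it; the furniture and walls round the work are solid. World frame = base frame: x ahead of the robot, y to its left, z up, the work surface at z = 0. Lengths are in mm, angles in degrees, forces in N, time in s.
With the tool pointing down it reaches from about 350 to 850 mm from the base axis. Payload 8.1 kg.
Tool frame: the origin (TCP) lies midway between the tips of the shut fingers; the grasp point (between the pads) lies 19 mm behind it; z points along the fingers, y is the direction in which the jaws open and shut (so a half turn about z gives the same grasp; the last joint's range is limited). The gripper opens to 85 mm and grips with 20 to 120 N. Pads are 22 mm wide; open, the fingers measure 114 mm over their backs; the gripper's body (76 mm by 85 mm) begins 54 mm behind the grasp point. The pads swing forward as they close: fully open they stand 13 mm farther back than shut.
Start: joints at [-73.763, 7.471, 85.268, -0, 87.261, -4.893], TCP at [216.318, -559.653, 231.292] pointing down, gripper open.
Joint ranges: [-169.43, 169.43], [-51.17, 129.36], [1.28, 143.12], [-76.62, 256.62], [0, 156.53], [-152.29, 152.29]. Speed limits (degrees/s): [136.94, 136.94, 159.86, 180, 180, 180].

## Interface

Orientations are given as [roll, pitch, yaw] about the fixed x, y, z axes, in that order (R = Rz(yaw) Ry(pitch) Rx(roll)).
In Python, from bench import telemetry, snapshot, camera_params, job gives the robot as it stands. The module is installed in compiled form; this text tells all that it offers.
- The arm moves only by the shell command python3 -m jog 'ROWS' [FORCE]. ROWS is JSON, a list that holds one entry, the list of rows, each a list of 7 numbers: the shift along the tool's x, y, z in units of 50 mm (1.0 is 50 mm), then the turn, a rotation vector about the tool's x, y, z in units of 2 pi rad (1.0 is 2 pi rad), then the opening, from 0 (shut) to 1 (fully open). In form: [[[dx, dy, dz, rx, ry, rz, claw], ...]]. A call has 1 to 12 rows; each row shifts and turns the commanded pose from where the row before left it, along the tool's axes as they then stand; what a row does not reach is not made up. A row lasts 1/8 s, in which the tool goes at most 62.5 mm and 10.7 degrees, less where a joint would pass 70% of its speed; a pose out of reach is approached as far as the arm can. A call with a number of a shift or a turn outside -1 to 1 is refused whole. A call with a gripper value outside its range is refused whole. The fingers move at their own pace and stop on an object; FORCE is the grip in N (left out, the last holds). Time passes only in rows, so rows that do not move let the fingers close. It gives the time, the measured TCP pose, the force and the opening at its end, in the units of the state.
- telemetry.sense(): the state, without advancing time (a new reading comes with each control period).
- snapshot(name): name is "scene" or "top" or "wrist"; returns (picture, depth): 480x640x3 uint8, red, green, blue; 480x640 float32, mm along the optical axis (not along the pixel's ray), 0 where there is no reading.
- camera_params(name): a dict with "K" (3x3 intrinsics, pixels), "extrinsics" (4x4, takes a point from camera to world coordinates). Camera axes: x right, y down, z forward; pixel columns grow to the right and rows downward; lengths in mm; the calibration is good to about 2 mm. The wrist camera is an equidistant fisheye: a pixel r from the principal point sees the ray r / f radians off the axis. A picture is of the moment at which its call begins: read the wrist's pose just before it. camera_params takes no time and is no camera call; for the wrist camera it gives the pose at the moment of the call.
- job.hand_in(): hands the job in, once; it reports no verdict.
The state is a dict: "time": time; "joint_pos": joint angles; "qd": joint speeds; "joint_efforts": joint torques, N m; "tool_pos": TCP position; "tcp_rot": TCP orientation; "ft_force": force on the tool from outside, world axes, zero at the start; "wrist_torque": the same for the moment, N m; "finger_gap": finger opening in mm.
Only numpy, scipy, OpenCV 4.12 (cv2) and the standard library are available. Lean on these libraries where they do the work, as an engineer would, in place of code of your own. Each camera call takes 0.05 s, during which the arm holds its last target. There are 200 camera calls.

## Working session

There is one attempt and no reset: what is moved stays moved. The work goes in short steps, Python scripts to look and compute and a shell command to move; the robot and the scene stay as the last step left them, time stands still between calls to the robot, and variables do not carry over. Pictures are saved under pics/ and viewed, about 8 in all and at most 12, crops included, and the job is handed in when it is done.

```bash
mkdir -p pics; cat > h.py <<'E'
import numpy as np, cv2
from bench import telemetry, snapshot, camera_params
def grab(n):
    p,d=snapshot(n); np.savez(f'/tmp/{n}.npz',p=p,d=d,K=camera_params(n)['K'],E=camera_params(n)['extrinsics']); return p,d
def load(n):
    z=np.load(f'/tmp/{n}.npz'); return z['p'],z['d'],z['K'],z['E']
def pts(d,K,E):
    v,u=np.mgrid[:480,:640]; c=np.stack([(u-K[0,2])/K[0,0]*d,(v-K[1,2])/K[1,1]*d,d],-1)
    return c@E[:3,:3].T+E[:3,3]
E
python3 - <<'E'
from h import *
for n in ['scene','top']:
    p,d=grab(n); cv2.imwrite(f'pics/{n}0.png',p[...,::-1]); _,_,K,X=load(n); print(n,K.round(1).tolist(),X.round(3).tolist())
s=telemetry.sense(); print(s)
E
```

```text
scene [[461.4, 0.0, 320.0], [0.0, 461.4, 241.1], [0.0, 0.0, 1.0]] [[-0.788, -0.429, 0.442, 139.294], [-0.616, 0.555, -0.559, 549.997], [-0.006, -0.713, -0.701, 685.336], [0.0, 0.0, 0.0, 1.0]]
top [[517.2, 0.0, 323.1], [0.0, 517.2, 237.0], [0.0, 0.0, 1.0]] [[0.004, -0.997, 0.081, 439.417], [-1.0, -0.004, -0.007, 71.482], [0.007, -0.081, -0.997, 951.876], [0.0, 0.0, 0.0, 1.0]]
{'time': 0.1, 'joint_pos': array([-7.37640073e+01,  7.51164189e+00,  8.53231759e+01, -6.56872465e-05,
        8.72615702e+01, -4.89461717e+00]), 'qd': array([-0.02128863, -0.13939247, -0.09553167, -0.02112863,  0.06154718,
       -0.02942875]), 'joint_efforts': array([ 2.16536122e-03, -5.70951283e+01, -5.01940334e+01, -3.01623959e-05,
        8.17789376e-03,  2.78131967e-05]), 'tool_pos': array([ 216.16327721, -559.17707405,  230.33905047]), 'tcp_rot': array([-1.79903958e+02, -8.15877343e-03,  2.11306063e+01]), 'ft_force': array([-0.65533922,  0.09293597, -0.34540909]), 'wrist_torque': array([ 0.02278821,  0.00280198, -0.0684805 ]), 'finger_gap': 85.5060931579266}
```

View pics/scene0.png

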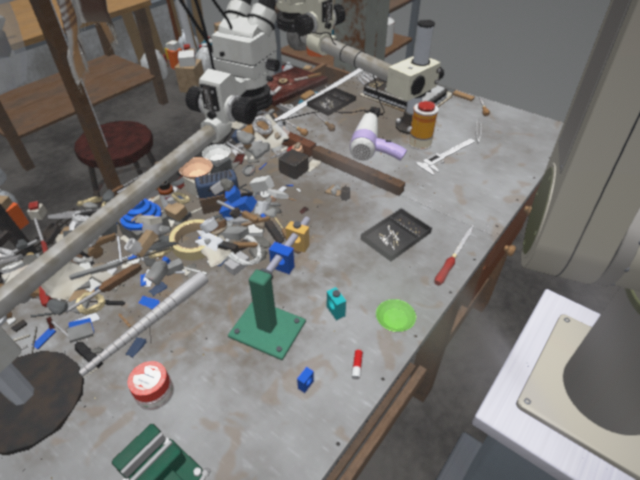

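View pics/top0.png

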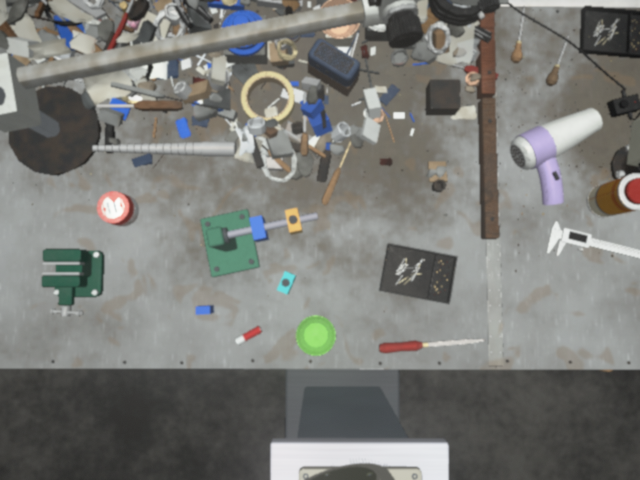

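The brass or orange collar is at top-view (293,220), and the teal look-alike lies on the table at (286,283), so the brass one on the bar is the collar. For the spacer, the larger blue block on the bar is at (258,228), and the small blue one on the table at (204,310) isn't needed. The tray in front of the robot is at (418,273). The other tray, at (612,30), is far away. I'll confirm all this in a crop and measure.

```bash
python3 - <<'E'
from h import *
p,d,K,E=load('top'); c=p[180:320,190:470]; cv2.imwrite('pics/crop0.png',cv2.resize(c[...,::-1],None,fx=2.8,fy=2.8,interpolation=cv2.INTER_CUBIC))
for n,rois in [('top',{'all':(190,205,330,260),'tray':(370,235,470,310)}),('scene',{'all':(250,205,320,280),'tray':(350,200,440,265)})]:
    p,d,K,E=load(n); P=pts(d,K,E); hsv=cv2.cvtColor(p,cv2.COLOR_RGB2HSV); h,s,v=[hsv[...,i].astype(int) for i in range(3)]
    def roi(r): m=np.zeros((480,640),bool); m[r[1]:r[3],r[0]:r[2]]=1; return m
    A=roi(rois['all'])&(d>0)
    for nm,m in [('brass',(h>10)&(h<28)&(s>110)&(v>80)),('blue',(h>105)&(h<125)&(s>130))]:
        m=m&A; Q=P[m]; print(n,nm,len(Q),'z pct',np.percentile(Q[:,2],[5,50,95]).round(1))
        T=Q[(Q[:,2]>141)&(Q[:,2]<153)]  # top faces
        if len(T)>5:
            r=cv2.minAreaRect(T[:,:2].astype(np.float32)); print('  top face',len(T),T.mean(0).round(1),r)
    m=A&(P[...,2]>120)&(P[...,2]<150)&(s<70); Q=P[m]; print(n,'bar',len(Q)); 
    if len(Q)>5:
        vx,vy,x0,y0=cv2.fitLine(Q[:,:2].astype(np.float32),cv2.DIST_HUBER,0,.01,.01).ravel(); print('  dir',np.degrees(np.arctan2(vy,vx)),x0,y0,'ymin',Q[:,1].min(),Q[Q[:,1].argmin()],np.percentile(Q[:,2],[10,50,90]))
    m=roi(rois['tray'])&(d>0)&(v<80)&(P[...,2]>12)&(P[...,2]<22); Q=P[m]; print(n,'tray rim',len(Q),cv2.minAreaRect(Q[:,:2].astype(np.float32)))
    m=roi(rois['tray'])&(d>0)&(P[...,2]<11)&(v<70); print(' floor z',np.percentile(P[m][:,2],[10,50,90]))
E
```

```text
top brass 190 z pct [137.8 141.  143.6]
  top face 96 [532.8 113.5 142.3] ((532.7700805664062, 113.6407470703125), (34.88783645629883, 18.198898315429688), 11.108816146850586)
top blue 278 z pct [137.8 141.2 143.5]
  top face 156 [519.2 168.9 142.2] ((520.17529296875, 168.86309814453125), (34.31843185424805, 19.566608428955078), 12.678773880004883)
top bar 623
  dir -77.0004 523.84827 153.26277 ymin 74.19073929546228 [536.48148573  74.1907393  133.05713389] [130.66980901 134.31260674 140.11415411]
top tray rim 139 ((450.2002868652344, -106.70536804199219), (126.3370361328125, 81.98111724853516), 79.268310546875)
 floor z [-0.43817611  2.06330133  5.79900513]
scene brass 346 z pct [103.2 135.2 143.1]
  top face 107 [533.3 117.4 142.4] ((534.0674438476562, 117.10770416259766), (35.47758865356445, 19.758657455444336), 12.305310249328613)
scene blue 483 z pct [ 78.2 134.  142.6]
  top face 158 [521.7 171.7 142. ] ((521.9524536132812, 171.55296325683594), (35.66402816772461, 21.96453857421875), 11.321208953857422)
scene bar 351
  dir -77.38717 523.2348 159.36798 ymin 75.79854762110006 [539.29563475  75.79854762 131.15212415] [130.51489992 134.89976671 140.45374824]
scene tray rim 155 ((450.45391845703125, -116.95568084716797), (103.93214416503906, 87.6531753540039), 78.71102905273438)
 floor z [ 3.01817638  6.78786383 10.21546445]
```

View pics/crop0.png

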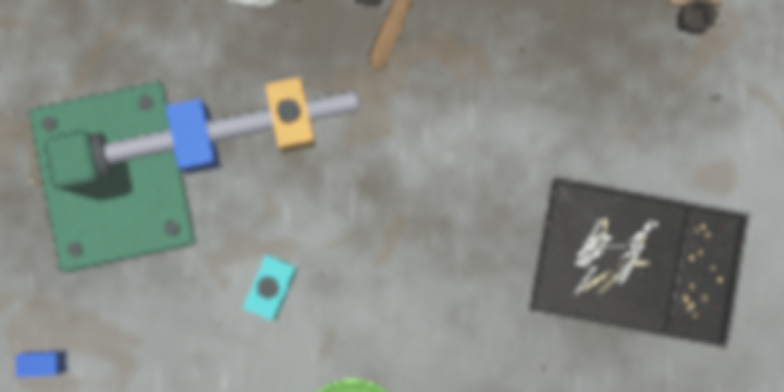

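The crop confirms it. The brass block with a thumbscrew is on the bar at crop (288,110), the larger blue spacer is at (190,133), and the teal and small blue items lie on the table. The tray is at (640,260), with its large bay on the left, at +y. The top faces sit at z ≈ 142, which is what blocks hanging on the bar should give.

Bar frame yaw is about 12.5°, so the tool yaw is 102.5°. Next I move over the collar.

```bash
cat >> h.py <<'E'
from scipy.spatial.transform import Rotation as Ro
def go(x,y,z,yaw):
    """remaining move in tool axes: shift in units of 50 mm along present axes, turn in units of 2 pi"""
    s=telemetry.sense(); R=Ro.from_euler('xyz',s['tcp_rot'],degrees=True); T=Ro.from_euler('xyz',[180,0,yaw],degrees=True)
    print('t',round(s['time'],2),'pos',s['tool_pos'].round(1),'rot',s['tcp_rot'].round(2),'F',s['ft_force'].round(1),'gap',round(s['finger_gap'],1))
    print(' shift now-axes',(R.inv().apply(np.array([x,y,z])-s['tool_pos'])/50).round(3),' after-turn axes',(T.inv().apply(np.array([x,y,z])-s['tool_pos'])/50).round(3),'turn',((R.inv()*T).as_rotvec()/2/np.pi).round(4))
E
r='[0.6,-0.57,0,0,0,0,1]'
python3 -m jog '[[[0.6,-0.57,0,0,0,0,1],[0.6,-0.57,0,0,0,0,1],[0.6,-0.57,0,0,0,0,1],[0.6,-0.57,0,0,0,0,1],[0.6,-0.57,0,0,0,0,1],[0.6,-0.57,0,0,0,0,1],[0.6,-0.57,0,0,0,0,1],[0.6,-0.57,0,0,0,0,1],[0.6,-0.57,0,0,0,0,1]]]' 30
python3 -m jog '[[[0.6,-0.57,0,0,0,0,1],[0.6,-0.57,0,0,0,0,1],[0.6,-0.57,0,0,0,0,1],[0.6,-0.57,0,0,0,0,1],[0.6,-0.57,0,0,0,0,1],[0.6,-0.57,0,0,0,0,1],[0.6,-0.57,0,0,0,0,1],[0.6,-0.57,0,0,0,0,1],[0.6,-0.57,0,0,0,0,1]]]'
python3 -m jog '[[[0,0,0,0,0,-0.025,1],[0,0,0,0,0,-0.025,1],[0,0,0,0,0,-0.025,1],[0,0,0,0,0,-0.025,1],[0,0,0,0,0,-0.025,1],[0,0,0,0,0,-0.025,1],[0,0,0,0,0,-0.025,1],[0,0,0,0,0,-0.025,1],[0,0,0,0,0,-0.026,1],[0,0,0,0,0,0,1],[0,0,0,0,0,0,1]]]'
python3 - <<'E'
from h import *
go(533,115,230,102.5)
p,d=grab('wrist'); _,_,K,X=load('wrist'); print(K.round(1).tolist(),X.round(3).tolist()); cv2.imwrite('pics/w1.png',p[...,::-1])
E
```

```text
time: 1.23
tool_pos: [375.9, -221.7, 231.0]
tcp_rot: [-180.0, 0.0, 21.1]
ft_force: [0.2, -0.5, -0.1]
finger_gap: 85.4
time: 2.35
tool_pos: [535.2, 114.8, 230.8]
tcp_rot: [-180.0, 0.0, 21.1]
ft_force: [-1.0, -1.1, 0.0]
finger_gap: 85.1
time: 3.72
tool_pos: [534.9, 113.5, 231.0]
tcp_rot: [-180.0, -0.0, 102.3]
ft_force: [-0.1, 0.2, 0.3]
finger_gap: 85.4
t 3.73 pos [534.9 113.5 231. ] rot [-179.97   -0.    102.28] F [-0.1  0.2  0.3] gap 85.4
 shift now-axes [ 0.037 -0.031  0.021]  after-turn axes [ 0.037 -0.031  0.021] turn [-0.0001 -0.     -0.0006]
[[371.6, 0.0, 320.7], [0.0, 371.6, 237.7], [0.0, 0.0, 1.0]] [[0.977, 0.206, 0.056, 519.968], [0.213, -0.944, -0.253, 177.04], [0.0, 0.259, -0.966, 373.514], [0.0, 0.0, 0.0, 1.0]]
```

View pics/w1.png

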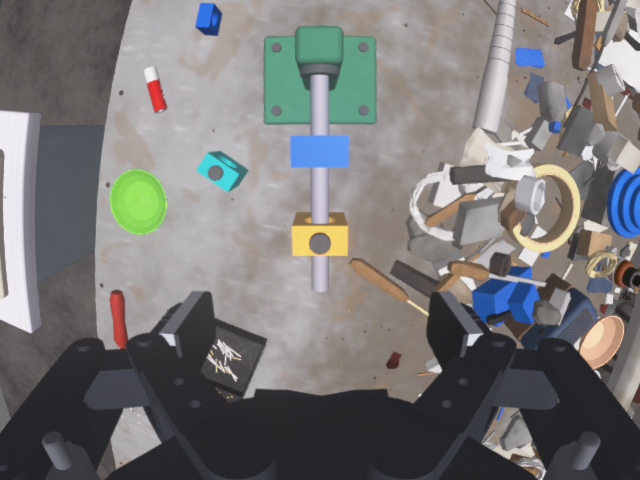

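The wrist view shows the bar running straight down column 320, the collar at (320,235), the spacer at (320,152) and the tip at (320,290). The yaw looks aligned. I'll measure the top faces by ray.

```bash
cat >> h.py <<'E'
def wray(uv,z,K,E):
    q=np.asarray(uv,float)-[K[0,2],K[1,2]]; r=np.linalg.norm(q,axis=-1,keepdims=True); t=r/K[0,0]
    c=np.concatenate([q/np.maximum(r,1e-9)*np.sin(t),np.cos(t)],-1)@E[:3,:3].T
    return E[:3,3]+c*((z-E[2,3])/c[:,2:])
E
python3 - <<'E'
from h import *
p,d,K,E=load('wrist'); hsv=cv2.cvtColor(p,cv2.COLOR_RGB2HSV); h,s,v=[hsv[...,i].astype(int) for i in range(3)]
reg=np.zeros((480,640),bool); reg[110:300,280:360]=1
for nm,m in [('brass',(h>10)&(h<30)&(s>110)&(v>190)),('blue',(h>100)&(h<128)&(s>120)&(v>180))]:
    m=(m&reg).astype(np.uint8); c=max(cv2.findContours(m,0,2)[0],key=cv2.contourArea).reshape(-1,2); print(nm,c.min(0),c.max(0))
    w=wray(c,142,K,E); print(cv2.minAreaRect(w[:,:2].astype(np.float32)))
m=reg&(s<60)&(v>90)&(np.abs(d-245)<40)
m[:258]=0; m[:,:311]=0; m[:,330:]=0
ys,xs=np.nonzero(m); print('tip rows',ys.max(), 'cols',xs.min(),xs.max()); print(wray([[xs.mean(),ys.max()]],130,K,E))
E
```

```text
brass [292 226] [347 255]
((532.9822387695312, 114.26333618164062), (35.88312911987305, 19.489707946777344), 12.28947639465332)
blue [291 135] [348 166]
((520.6123046875, 170.68931579589844), (35.32173538208008, 19.263708114624023), 12.263275146484375)
tip rows 292 cols 311 328
[[541.68645029  73.95849474 130.        ]]
```

```bash
python3 -m jog '[[[0.024,-0.034,0.4,0,0,0,1],[0,0,0.5,0,0,0,1],[0,0,0.5,0,0,0,1],[0,0,0.5,0,0,0,1],[0,0,0.4,0,0,0,1],[0,0,0.12,0,0,0,1],[0,0,0,0,0,0,1],[0,0,0,0,0,0,1]]]' 35
python3 -m jog '[[[0,0,0,0,0,0,0],[0,0,0,0,0,0,0],[0,0,0,0,0,0,0],[0,0,0,0,0,0,0],[0,0,0,0,0,0,0],[0,0,0,0,0,0,0],[0,0,0,0,0,0,0],[0,0,0,0,0,0,0]]]'
python3 - <<'E'
from h import *
go(533,114.3,115,102.28)
p,d=grab('wrist'); cv2.imwrite('pics/w2.png',p[60:,60:580,::-1])
E
```

```text
time: 4.78
tool_pos: [533.8, 114.4, 111.2]
tcp_rot: [179.9, 0.0, 102.5]
ft_force: [0.1, 0.1, -0.2]
finger_gap: 85.7
time: 5.78
tool_pos: [533.4, 114.4, 110.7]
tcp_rot: [180.0, 0.0, 102.5]
ft_force: [-0.8, -0.7, 4.8]
finger_gap: 35.8
t 5.78 pos [533.4 114.4 110.7] rot [179.97   0.   102.49] F [-0.8 -0.7  4.8] gap 35.8
 shift now-axes [ 0.    -0.008 -0.086]  after-turn axes [ 0.    -0.008 -0.086] turn [0.0001 0.     0.0006]
```

View pics/w2.png

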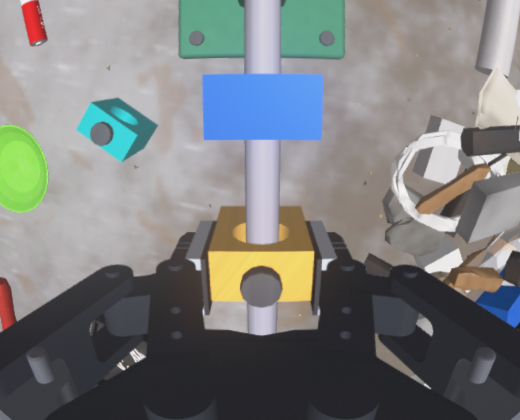

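The collar is gripped at 35.8 mm, with the thumbscrew side up and centred. I'll lift 5 mm to centre the bore and slide it off.

```bash
python3 -m jog '[[[0,0,-0.05,0,0,0,0],[0,0,-0.05,0,0,0,0],[0,0,0,0,0,0,0]]]'
python3 -m jog '[[[-0.2,0,0,0,0,0,0],[-0.2,0,0,0,0,0,0],[-0.2,0,0,0,0,0,0],[-0.2,0,0,0,0,0,0],[-0.2,0,0,0,0,0,0],[-0.2,0,0,0,0,0,0],[-0.2,0,0,0,0,0,0],[-0.3,0,0,0,0,0,0],[-0.3,0,0,0,0,0,0],[0,0,0,0,0,0,0]]]'
python3 - <<'E'
from h import *
# tray from top view: rim contour cast on z=16
go(457.5,-67.7,120,79.3)
p,d=grab('top'); p,d,K,E=load('top'); g=p.max(2).astype(int); sat=np.ptp(p.astype(int),axis=2)
m=((g<85)&(sat<25)).astype(np.uint8); m[:, :360]=0; m[:,480:]=0; m[:230]=0; m[320:]=0
m=cv2.morphologyEx(m,cv2.MORPH_CLOSE,np.ones((5,5)))
c=max(cv2.findContours(m,0,2)[0],key=cv2.contourArea).reshape(-1,2)
def cast(c,z):
    r=np.c_[(c[:,0]-K[0,2])/K[0,0],(c[:,1]-K[1,2])/K[1,1],np.ones(len(c))]@E[:3,:3].T; return E[:3,3]+r*((z-E[2,3])/r[:,2:])
print(c.min(0),c.max(0),cv2.minAreaRect(cast(c,14)[:,:2].astype(np.float32)))
cv2.imwrite('pics/t2.png',cv2.resize(p[180:330,190:470,::-1],None,fx=2.8,fy=2.8))
E
```

```text
time: 6.2
tool_pos: [533.1, 114.3, 115.2]
tcp_rot: [-180.0, -0.0, 102.5]
ft_force: [0.1, 0.2, -1.4]
finger_gap: 35.4
time: 7.45
tool_pos: [555.1, 15.4, 115.3]
tcp_rot: [180.0, 0.0, 102.4]
ft_force: [-0.4, 0.3, -0.9]
finger_gap: 35.4
t 7.45 pos [555.1  15.4 115.3] rot [1.7999e+02 1.0000e-02 1.0239e+02] F [-0.4  0.3 -0.9] gap 35.4
 shift now-axes [-1.204 -2.262 -0.094]  after-turn axes [-1.995 -1.609 -0.094] turn [0.     0.     0.0642]
[380 244] [421 297] ((455.75390625, -81.58870697021484), (76.87773132324219, 86.22830200195312), 79.65753936767578)
```

View pics/t2.png

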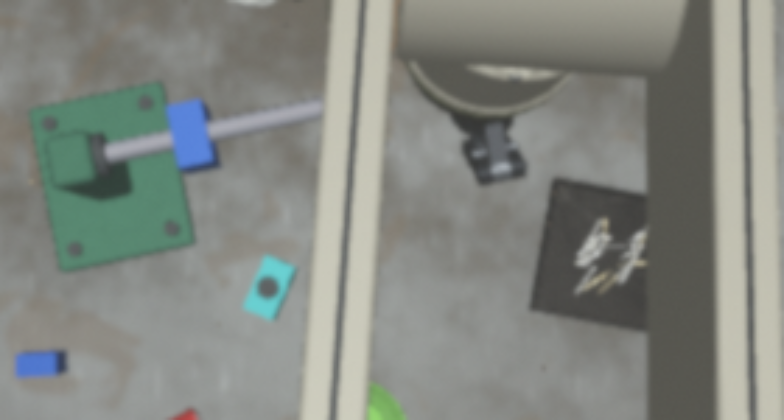

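The arm hides part of the tray here, so I'll use the unoccluded first picture for its pose.

```bash
python3 - <<'E'
from h import *
_,_,K,E=load('top'); p=cv2.imread('pics/top0.png')
g=p.max(2).astype(int); sat=np.ptp(p.astype(int),axis=2)
m=((g<85)&(sat<30)).astype(np.uint8); m[:, :360]=0; m[:,480:]=0; m[:230]=0; m[320:]=0
m=cv2.morphologyEx(m,cv2.MORPH_CLOSE,np.ones((5,5)))
c=max(cv2.findContours(m,0,2)[0],key=cv2.contourArea).reshape(-1,2)
r=np.c_[(c[:,0]-K[0,2])/K[0,0],(c[:,1]-K[1,2])/K[1,1],np.ones(len(c))]@E[:3,:3].T
for z in (0,16):
    w=E[:3,3]+r*((z-E[2,3])/r[:,2:]); R=cv2.minAreaRect(w[:,:2].astype(np.float32)); print(z,R)
cx,cy=R[0]; a=np.radians((R[2]-90) if R[1][0]>R[1][1] else R[2]); print('yaw',np.degrees(a))
for ty in (40,-3):
    x,y=cx-np.sin(a)*ty,cy+np.cos(a)*ty; print(ty,x,y); go(x,y,115,np.degrees(a)+90)
E
```

```text
0 ((451.2983093261719, -109.3924560546875), (129.25262451171875, 86.10649871826172), 79.35945129394531)
16 ((451.09869384765625, -106.35214233398438), (127.08004760742188, 84.65910339355469), 79.35943603515625)
yaw -10.64056396484375
40 458.48458176190223 -67.0399475374814
t 7.5 pos [554.8  16.1 115.2] rot [-1.7999e+02 -1.0000e-02  1.0241e+02] F [ 0.2  0.3 -1.5] gap 35.5
 shift now-axes [-1.209 -2.239  0.005]  after-turn axes [-1.989 -1.587  0.005] turn [-0.    -0.     0.064]
-3 450.5447522540878 -109.3005569437221
t 7.5 pos [554.8  16.1 115.2] rot [-1.7999e+02 -1.0000e-02  1.0241e+02] F [ 0.2  0.3 -1.5] gap 35.5
 shift now-axes [-2.    -2.576  0.005]  after-turn axes [-2.849 -1.587  0.005] turn [-0.    -0.     0.064]
```

```bash
python3 -m jog '[[[0,0,0,0,0,0.022,0],[0,0,0,0,0,0.021,0],[0,0,0,0,0,0.021,0],[-0.5,-0.28,0,0,0,0,0],[-0.6,-0.33,0,0,0,0,0],[-0.6,-0.33,0,0,0,0,0],[-0.6,-0.33,0,0,0,0,0],[-0.55,-0.317,0,0,0,0,0],[0,0,0,0,0,0,0],[0,0,0,0,0,0,0]]]'
python3 - <<'E'
from h import *
go(450.5,-109.3,22,79.4)
p,d=grab('wrist'); cv2.imwrite('pics/w3.png',p[60:,60:580,::-1])
E
```

```text
time: 8.75
tool_pos: [451.1, -108.4, 115.5]
tcp_rot: [180.0, -0.0, 79.4]
ft_force: [0.4, -0.2, -1.5]
finger_gap: 35.6
t 8.75 pos [ 451.1 -108.4  115.5] rot [ 1.7996e+02 -3.0000e-02  7.9440e+01] F [ 0.4 -0.2 -1.5] gap 35.6
 shift now-axes [-0.02  -0.009  1.87 ]  after-turn axes [-0.019 -0.008  1.87 ] turn [ 0.0001 -0.0001  0.0001]
```

View pics/w3.png

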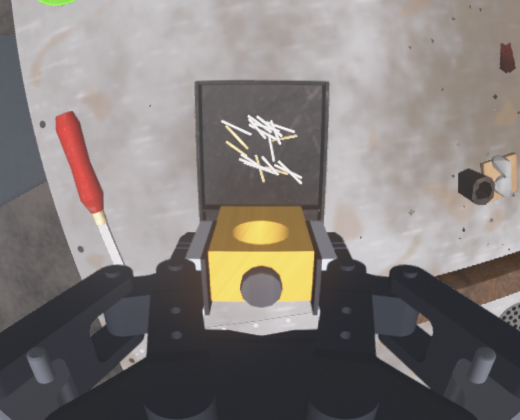

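The tray is centred under the collar. A line at crop row ~207 should be the cross wall, so I'll check it by ray before lowering.

```bash
python3 - <<'E'
from h import *
p,d,K,E=load('wrist')
for n,uv,z in [('crosswall',[320,266],15),('far wall',[321,142],16),('L wall',[258,200],16),('R wall',[386,200],16)]:
    w=wray([uv],z,K,E)[0]; a=np.radians(-10.6); q=w[:2]-[451.1,-106.4]; print(n,w.round(1),'tray xy',(np.cos(a)*q[0]+np.sin(a)*q[1]).round(1),(-np.sin(a)*q[0]+np.cos(a)*q[1]).round(1))
E
```

```text
crosswall [ 446.2 -128.2   15. ] tray xy -0.8 -22.3
far wall [462.3 -45.4  16. ] tray xy -0.2 62.0
L wall [414.2 -75.   16. ] tray xy -42.0 24.1
R wall [497.9 -90.5  16. ] tray xy 43.1 24.2
```

This agrees within 2–3 mm, so I'll lower with the final millimetres slow.

```bash
python3 -m jog '[[[0,0,0.4,0,0,0,0],[0,0,0.4,0,0,0,0],[0,0,0.4,0,0,0,0],[0,0,0.4,0,0,0,0],[0,0,0.2,0,0,0,0],[0,0,0.05,0,0,0,0],[0,0,0.04,0,0,0,0],[0,0,0,0,0,0,0]]]'
python3 -m jog '[[[0,0,0.02,0,0,0,0],[0,0,0.02,0,0,0,0],[0,0,0,0,0,0,0]]]'
```

```text
time: 9.8
tool_pos: [451.2, -109.0, 21.4]
tcp_rot: [179.9, 0.0, 79.5]
ft_force: [0.3, 0.7, -1.0]
finger_gap: 35.4
time: 10.18
tool_pos: [450.7, -108.9, 18.8]
tcp_rot: [180.0, -0.0, 79.4]
ft_force: [0.1, 1.3, -0.2]
finger_gap: 35.8
```

```bash
python3 -m jog '[[[0,0,0.02,0,0,0,0],[0,0,0,0,0,0,0]]]'
python3 -m jog '[[[0,0,0.02,0,0,0,0],[0,0,0,0,0,0,0]]]'
```

```text
time: 10.42
tool_pos: [450.6, -108.9, 17.7]
tcp_rot: [-180.0, -0.0, 79.4]
ft_force: [-0.2, 0.2, -1.2]
finger_gap: 35.3
time: 10.68
tool_pos: [450.8, -108.9, 17.1]
tcp_rot: [180.0, 0.0, 79.5]
ft_force: [-1.9, 0.7, 2.9]
finger_gap: 35.7
```

It's on the floor (+3 N). I'll release, rise, and take a look.

```bash
python3 -m jog '[[[0,0,0,0,0,0,0.6],[0,0,0,0,0,0,0.6],[0,0,0,0,0,0,0.6],[0,0,0,0,0,0,0.6],[0,0,-0.4,0,0,0,0.6],[0,0,-0.5,0,0,0,1],[0,0,-0.8,0,0,0,1],[0,0,-0.8,0,0,0,1],[0,0,-0.8,0,0,0,1],[0,0,-0.7,0,0,0,1],[0,0,0,0,0,0,1]]]'
python3 - <<'E'
from h import *
go(520.6,170.7,217,102.4)
p,d=grab('wrist'); cv2.imwrite('pics/w4.png',p[60:,60:580,::-1])
E
```

```text
time: 12.05
tool_pos: [452.6, -109.5, 220.4]
tcp_rot: [179.6, 0.1, 79.5]
ft_force: [-0.3, -0.0, -0.6]
finger_gap: 85.2
t 12.05 pos [ 452.6 -109.5  220.4] rot [1.7964e+02 6.0000e-02 7.9450e+01] F [-0.3 -0.  -0.6] gap 85.2
 shift now-axes [5.759 0.311 0.063]  after-turn axes [5.182 2.532 0.067] turn [ 0.001   0.0004 -0.0637]
```

View pics/w4.png

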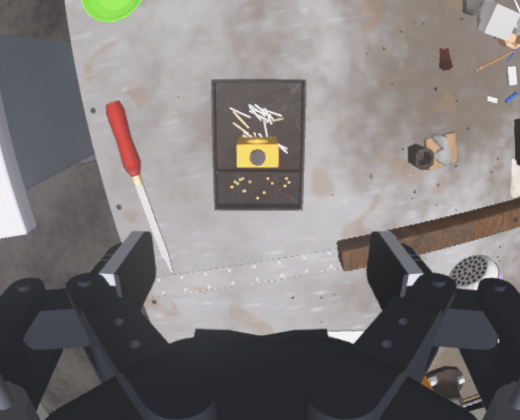

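The collar stands in the large bay at crop (257,153). On to the spacer.

```bash
python3 -m jog '[[[0.6,0.031,0,0,0,0,1],[0.6,0.031,0,0,0,0,1],[0.6,0.031,0,0,0,0,1],[0.6,0.031,0,0,0,0,1],[0.6,0.031,0,0,0,0,1],[0.6,0.031,0,0,0,0,1],[0.6,0.031,0,0,0,0,1],[0.6,0.031,0,0,0,0,1],[0.6,0.031,0,0,0,0,1],[0.36,0.031,0,0,0,0,1]]]'
python3 -m jog '[[[0,0,0,0,0,-0.021,1],[0,0,0,0,0,-0.021,1],[0,0,0,0,0,-0.022,1],[0,0,0,0,0,0,1],[0,0,0,0,0,0,1]]]'
python3 - <<'E'
from h import *
grab('wrist'); p,d,K,E=load('wrist'); hsv=cv2.cvtColor(p,cv2.COLOR_RGB2HSV); h,s,v=[hsv[...,i].astype(int) for i in range(3)]
m=(h>100)&(h<128)&(s>120)&(v>180); m[:170]=0; m[330:]=0; m[:,:270]=0; m[:,370:]=0
c=max(cv2.findContours(m.astype(np.uint8),0,2)[0],key=cv2.contourArea).reshape(-1,2); print(c.min(0),c.max(0))
r=cv2.minAreaRect(wray(c,142,K,E)[:,:2].astype(np.float32)); print(r)
go(*r[0],110,102.4)
E
```

```text
time: 13.35
tool_pos: [517.9, 172.5, 214.9]
tcp_rot: [-179.9, 0.1, 79.5]
ft_force: [0.5, 0.0, 0.6]
finger_gap: 85.5
time: 13.98
tool_pos: [518.4, 171.2, 216.2]
tcp_rot: [-179.9, 0.0, 102.3]
ft_force: [0.1, -0.2, 0.7]
finger_gap: 85.4
[296 235] [355 266]
((520.4891967773438, 170.4889373779297), (35.84846878051758, 19.815126419067383), 12.317710876464844)
t 14.03 pos [518.5 171.2 216.4] rot [-179.97    0.    102.33] F [-0.2  0.   0.4] gap 85.2
 shift now-axes [-0.023  0.037  2.129]  after-turn axes [-0.023  0.035  2.129] turn [-0.0001  0.     -0.0002]
```

```bash
python3 -m jog '[[[-0.023,0.036,0.4,0,0,0,1],[0,0,0.5,0,0,0,1],[0,0,0.5,0,0,0,1],[0,0,0.4,0,0,0,1],[0,0,0.33,0,0,0,1],[0,0,0,0,0,0,1],[0,0,0,0,0,0,1]]]' 35
python3 -m jog '[[[0,0,0,0,0,0,0],[0,0,0,0,0,0,0],[0,0,0,0,0,0,0],[0,0,0,0,0,0,0],[0,0,0,0,0,0,0],[0,0,0,0,0,0,0],[0,0,0,0,0,0,0],[0,0,0,0,0,0,0]]]'
python3 -m jog '[[[0,0,-0.05,0,0,0,0],[0,0,-0.05,0,0,0,0],[0,0,0,0,0,0,0],[0,0,0,0,0,0,0]]]'
```

```text
time: 14.9
tool_pos: [521.3, 170.8, 111.1]
tcp_rot: [179.9, -0.0, 102.5]
ft_force: [0.3, 0.1, 0.8]
finger_gap: 85.5
time: 15.9
tool_pos: [521.0, 170.8, 110.9]
tcp_rot: [180.0, -0.0, 102.5]
ft_force: [-1.5, 0.1, 5.5]
finger_gap: 35.4
time: 16.4
tool_pos: [520.5, 170.6, 115.1]
tcp_rot: [-180.0, 0.0, 102.5]
ft_force: [0.1, -0.0, -0.3]
finger_gap: 35.7
```

```bash
python3 -m jog '[[[-0.25,0,0,0,0,0,0],[-0.25,0,0,0,0,0,0],[-0.25,0,0,0,0,0,0],[-0.25,0,0,0,0,0,0],[-0.25,0,0,0,0,0,0],[-0.25,0,0,0,0,0,0],[-0.25,0,0,0,0,0,0],[-0.25,0,0,0,0,0,0],[-0.25,0,0,0,0,0,0],[-0.25,0,0,0,0,0,0],[-0.3,0,0,0,0,0,0],[-0.3,0,0,0,0,0,0]]]'
python3 -m jog '[[[0,0,0,0,0,0.022,0],[0,0,0,0,0,0.021,0],[0,0,0,0,0,0.021,0],[0,0,0,0,0,0,0],[0,0,0,0,0,0,0]]]'
python3 - <<'E'
from h import *
go(458.5,-67.0,115,79.4)
E
```

```text
time: 17.9
tool_pos: [554.4, 18.4, 115.3]
tcp_rot: [180.0, 0.0, 102.5]
ft_force: [0.4, -0.4, -0.7]
finger_gap: 35.6
time: 18.52
tool_pos: [554.2, 19.1, 115.3]
tcp_rot: [-180.0, 0.0, 79.6]
ft_force: [0.2, 0.3, -0.6]
finger_gap: 35.4
t 18.52 pos [554.2  19.1 115.3] rot [-180.      0.     79.61] F [ 0.2  0.3 -0.6] gap 35.4
 shift now-axes [-2.039 -1.573  0.005]  after-turn axes [-2.044 -1.565  0.005] turn [-0.      0.      0.0006]
```

```bash
python3 -m jog '[[[-0.5,-0.39,0,0,0,0,0],[-0.5,-0.39,0,0,0,0,0],[-0.5,-0.39,0,0,0,0,0],[-0.54,-0.4,0,0,0,0,0],[0,0,0,0,0,0,0],[0,0,0,0,0,0,0]]]'
python3 - <<'E'
from h import *
go(458.5,-67.0,22,79.4)
p,d=grab('wrist'); cv2.imwrite('pics/w5.png',p[60:,60:580,::-1])
E
```

```text
time: 19.27
tool_pos: [458.8, -66.5, 115.6]
tcp_rot: [179.9, -0.0, 79.5]
ft_force: [-0.2, -0.2, -1.4]
finger_gap: 35.5
t 19.27 pos [458.8 -66.5 115.6] rot [ 1.7994e+02 -1.0000e-02  7.9490e+01] F [-0.2 -0.2 -1.4] gap 35.5
 shift now-axes [-0.011 -0.007  1.873]  after-turn axes [-0.01  -0.005  1.873] turn [ 0.0002 -0.      0.0002]
```

View pics/w5.png

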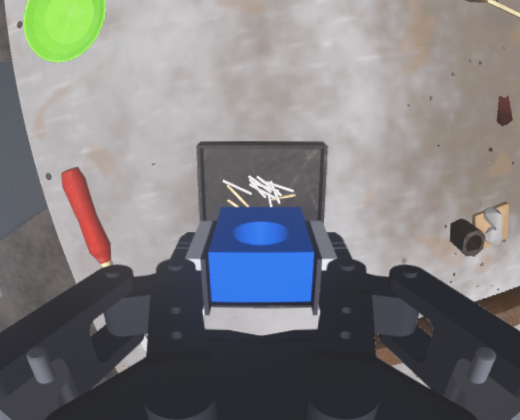

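The spacer is held squarely and the tray is centred under it, with its +y wall at crop row 145. I'll lower it.

```bash
python3 -m jog '[[[0,0,0.4,0,0,0,0],[0,0,0.4,0,0,0,0],[0,0,0.4,0,0,0,0],[0,0,0.4,0,0,0,0],[0,0,0.2,0,0,0,0],[0,0,0.05,0,0,0,0],[0,0,0.04,0,0,0,0],[0,0,0,0,0,0,0]]]'
python3 -m jog '[[[0,0,0.02,0,0,0,0],[0,0,0.02,0,0,0,0],[0,0,0.02,0,0,0,0],[0,0,0,0,0,0,0]]]'
python3 -m jog '[[[0,0,0.02,0,0,0,0],[0,0,0,0,0,0,0]]]'
```

```text
time: 20.32
tool_pos: [458.9, -66.6, 21.4]
tcp_rot: [179.9, 0.0, 79.5]
ft_force: [0.1, -0.2, -0.6]
finger_gap: 35.7
time: 20.82
tool_pos: [458.2, -66.5, 17.7]
tcp_rot: [-180.0, -0.0, 79.4]
ft_force: [0.0, 0.5, -0.6]
finger_gap: 35.7
time: 21.08
tool_pos: [458.4, -66.6, 17.2]
tcp_rot: [-180.0, 0.0, 79.5]
ft_force: [-2.8, 0.1, 4.3]
finger_gap: 35.0
```

It touches at the same height as the collar. I'll release and retreat.

```bash
python3 -m jog '[[[0,0,0,0,0,0,0.6],[0,0,0,0,0,0,0.6],[0,0,0,0,0,0,0.6],[0,0,0,0,0,0,0.6],[0,0,-0.4,0,0,0,0.6],[0,0,-0.5,0,0,0,1],[0,0,-0.8,0,0,0,1],[0,0,-0.8,0,0,0,1],[0,0,-0.8,0,0,0,1],[0,0,-0.7,0,0,0,1],[0,0,0,0,0,0,1],[0,0,0,0,0,0,1]]]'
python3 - <<'E'
from h import *
grab('wrist'); p,d,K,E=load('wrist'); cv2.imwrite('pics/w6.png',p[60:,60:580,::-1])
hsv=cv2.cvtColor(p,cv2.COLOR_RGB2HSV); h,s,v=[hsv[...,i].astype(int) for i in range(3)]
for nm,m in [('brass',(h>10)&(h<30)&(s>110)&(v>190)),('blue',(h>100)&(h<128)&(s>120)&(v>180))]:
    m=m.astype(np.uint8); m[:130]=0; m[330:]=0; m[:,:260]=0; m[:,:][:,390:]=0
    c=max(cv2.findContours(m,0,2)[0],key=cv2.contourArea).reshape(-1,2); w=wray(c,48,K,E)
    r=cv2.minAreaRect(w[:,:2].astype(np.float32)); a=np.radians(-10.6); q=np.array(r[0])-[451.1,-106.4]
    print(nm,r,'tray',(np.cos(a)*q[0]+np.sin(a)*q[1]).round(1),(-np.sin(a)*q[0]+np.cos(a)*q[1]).round(1))
s=telemetry.sense(); print(s['time'],s['tool_pos'],s['ft_force'])
E
```

```text
time: 22.58
tool_pos: [458.0, -66.5, 216.1]
tcp_rot: [-180.0, -0.0, 79.5]
ft_force: [-0.4, -0.2, -0.6]
finger_gap: 85.2
brass ((449.24700927734375, -108.30824279785156), (19.640100479125977, 36.10887908935547), 79.45772552490234) tray -1.5 -2.2
blue ((457.0609130859375, -64.52902221679688), (24.323148727416992, 36.01938247680664), 79.45172119140625) tray -1.8 42.3
22.625 [457.62510185 -66.40101969 215.38559919] [ 0.10703731 -0.18804058  0.22947373]
```

View pics/w6.png

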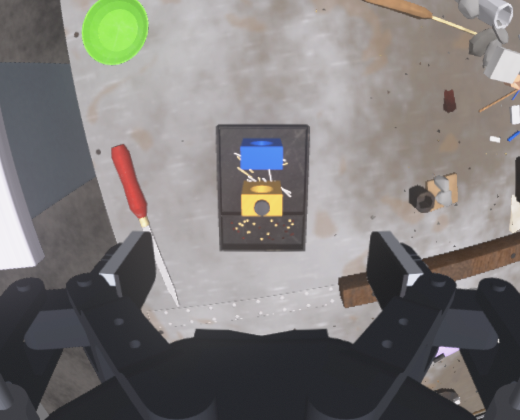

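Both blocks stand in the tray's large bay, the spacer at crop (262,155) and the collar at (262,200). The gripper is open and well clear, so I'm handing in.

```bash
python3 -c "
from bench import job; print(job.hand_in())"
```

```text
the job is handed in; nothing more can be done
None
```

The brass collar came off the bar first and then the larger blue spacer. Both now stand upright in the large bay of the black tray in front of the robot. I handed the job in about 22.6 s into the 51 s allowed, with the gripper open about 215 mm above the worktop and touching nothing. The highest wrist force I read was about 5.7 N.

- **Final positions:** the last wrist view put the collar at tray y ≈ -2 mm and the spacer at y ≈ 42 mm, both about 1.5 to 2 mm off centre in x.
- **Disagreements:**
  - In that view the spacer's top face measured 24 mm thick instead of 20, probably because the front face was partly included, so its 42 mm may be off by a couple of millimetres.
  - The tray's cross wall measured 2 to 3 mm from where it was expected.
  - The top and scene cameras differed by about 3 mm on the block positions, so I used the wrist camera for the grasps.
- **Failed check:** one top view of the tray was partly hidden by the arm, so I took the tray's pose from the first picture.

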